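# Spindle between centres, index plunger held out

## Robot

A 6-joint arm with a two-finger parallel gripper is mounted at the origin on the work surface. World frame = base frame: x ahead of the robot, y to its left, z up, the work surface at z = 0. Lengths are in m, angles in rad, forces in N, time in s.
With the tool pointing down it reaches from about 0.375 to 0.9 m from the base axis. Payload 3.1 kg.
Tool frame: the origin (TCP) lies at the very end of the fingers, on their centre line; the grasp point (between the pads) lies 19 mm behind it (robot.hold_point_z is the z of the grasp point in the tool frame, in m); z points along the fingers, y is the direction in which the jaws open and shut (so a half turn about z gives the same grasp; the last joint's range is limited). The gripper opens to 87 mm and grips with 3 to 60 N. Pads are 19 mm wide; open, the fingers measure 117 mm over their backs; the gripper's body (75 mm by 190 mm) begins 51 mm behind the grasp point.
Start: joints at [-1.514, 0.527, 1.433, -0, 1.181, -0.178], TCP at [0.145, -0.608, 0.223] pointing down, gripper open.
Joint ranges: [-3.08, 3.08], [-0.75, 2.2], [0.22, 2.44], [-1.43, 4.57], [0, 2.65], [-2.85, 2.85]. Speed limits (rad/s): [2.79, 2.79, 3.14, 3.14, 3.14, 3.14].

## Interface

Orientations are given as a unit quaternion [x, y, z, w].
In Python, from rig import robot, viewer, spotter gives the robot as it stands.
- The arm moves only by the shell command python3 -m crank 'ROWS' [FORCE]. ROWS is text: rows parted by semicolons, each of 7 numbers parted by spaces: the turn, a rotation vector about the tool's x, y, z in units of 5 degrees (1.0 is 5 degrees), then the shift along the tool's x, y, z in units of 40 mm (1.0 is 40 mm), then the gripper's target within -1 to 1 (shut at 1, half-way at 0, fully open at -1). A call has 1 to 5 rows; each row shifts and turns the pose as measured when the row begins, along the tool's axes as they then stand; what a row does not reach is not made up. A row lasts 1/8 s, in which the tool goes at most 62.5 mm and 10.7 degrees, less where a joint would pass 70% of its speed; a pose out of reach is approached as far as the arm can. A call is refused whole if a number of a shift passes 1 or a number of a turn 1, either way. A call with a gripper value outside its range is refused whole. The fingers move at their own pace and stop on an object; FORCE is the grip in N (left out, the last holds). Time passes only in rows, so rows that do not move let the fingers close. It gives the time, the measured TCP pose, the force and the opening at its end, in the units of the state.
- robot.get_obs(): the state, without advancing time (a new reading comes with each control period).
- viewer.camera(name): name is "scene" or "top" or "wrist"; returns a dict with "img" (480x640x3 uint8, red, green, blue), "camera_matrix" (3x3 intrinsics, pixels), "xyz" and "attitude" of the camera in the world. Camera axes: x right, y down, z forward; pixel columns grow to the right and rows downward; lengths in m; the calibration is good to about 2 mm. A picture is of the moment at which its call begins. There is no depth.
- robot.hand_in(): hands the job in, once; it reports no verdict.
Trained networks look in a picture, given as the dict that the camera call returned (one of the last four; its "shot" number tells which), for a name from the list of things; names that differ only in an ending like _2 or _b are one class to them, and where a whole thing is asked for, a point or a joint stands for the part that bears it (a point fixed in the world has none). Each returns a list of dicts, best first, with "score" (0 to 1); they miss things now and then, are a little off and sometimes report something else, mostly with a low value. They report only what shows in the picture. A call takes as long as a camera call. They do not tell look-alikes from the thing itself.
- spotter.boxes_of(name, picture): "at" ([x, y, z] in m, in the coordinates of the camera as it stood for that picture, good to about 4 mm: the middle of the surface that is visible of it).
The state is a dict: "time": time; "q": joint angles; "joint_velocities": joint speeds; "joint_torque": joint torques, N m; "position": TCP position; "tool_rot": TCP orientation; "ft_force": force on the tool from outside, world axes, zero at the start; "moment": the same for the moment, N m; "grip_width": finger opening in m.
Only numpy, scipy, OpenCV 4.12 (cv2) and the standard library are available. Lean on these libraries where they do the work, as an engineer would, in place of code of your own. Each camera call takes 0.05 s, during which the arm holds its last target.

## Task

Lay the brass spindle in the two vee rests of the centring fixture, slide the tailstock up until the spindle is caught on both centres and can go no further, and let go. Then pull the sprung index plunger on the headstock fully up out of its hole and finish while still holding it up, so that I can turn the spindle by hand. Leave the other things on the bench alone.

Things in the scene. Friction and masses are not known exactly. Their poses are not given: they have to be found in the camera images.
- fixture: Grey steel centring fixture bolted to the bench, base plate 80 x 370 mm, 20 mm thick. Origin on the bench surface, z up. The centre line runs along its y axis (x = 0), 60 mm above the bench; headstock towards -y (60 mm wide, 92 mm high, with a bracket arm to 124 mm), sliding tailstock towards +y.
- rest_mid (a point): On the fixture's centre line, 60 mm above the bench, midway between two fixed vee rests: the seated spindle's middle lies here. The rests, 12 mm thick, 45 mm to each side along the fixture's y, open upwards, hold a 14 mm round on the centre line; they are 40 mm wide, tips 65 mm above the bench. To lay the spindle in clear of both points, put its middle 10 to 14 mm from here towards +y.
- spindle: Loose brass spindle, 160 mm long, 0.15 to 0.3 kg, symmetric end for end. 14 mm round, with a square middle part 20 x 20 mm, 40 mm long, on which it lies flat on the bench. Each end has a 9 mm bore, 10 mm deep, for the centre. Origin at its middle on its axis (10 mm above the bench at the start); its x axis runs along its length.
- tailstock (a joint): Slide of the tailstock along the fixture, m: 0 = fully back, growing as it moves to the fixture's -y towards the headstock, stop at 0.070. It starts anywhere from 0 to 0.020. Stiff slide, about 5 N of friction, stays where left. With the spindle caught on both centres it stands at about 0.058.
- tail_post (a point): Top of the steel post on the tailstock, 16 mm diameter, rising 50 mm out of the tailstock's top (from 83 to 133 mm above the bench). The tailstock block is 56 mm wide across the fixture and 46 mm long; its cone tip is 44 mm from the post's axis towards the fixture's -y, 60 mm above the bench.
- plunger (a joint): Lift of the sprung index plunger on the headstock, m: 0 = pin in its hole, 0.015 = fully up against its stop. A spring pulls it straight down: 7 N at 0, 12 N fully up; it snaps back when let go. The 8 mm pin sits 8 mm deep in the index drum.
- knob_top (a point): Centre of the top of the plunger's upright round steel knob, 22 mm diameter, 26 mm high; 156 mm above the bench at rest. Below the knob only an 8 mm pin for 6 mm, then an 18 mm wide boss and bracket arm, which runs towards the fixture's -y.
- regulator: Bystander: red cast regulator body, 80 mm disc, 56 mm high, brass inlet along its x axis. Origin under the disc's centre.
- gauge: Bystander: chrome pressure gauge lying face up, 64 mm diameter, 26 mm high, brass stem to its -x. Origin under its centre.
- nut: Bystander: brass hexagon nut, 30 mm over flats, with a black rubber seat on top, 24 mm high. Origin under its centre.
- cap: Bystander: squat yellow plastic safety cap, 52 mm diameter, 34 mm high. Origin under its centre.
- head_tip (a point): Tip of the fixed headstock centre, a 60-degree steel cone on the centre line, pointing to the fixture's +y, 74 mm from rest_mid. It enters the spindle's end bore by about 7 mm.
Things that resemble listed ones, but are neither listed nor needed, are in the scene too. Several things look just like the spindle: the one meant starts farthest to the robot's right.

How it is judged:
By the outcome, as a careful person would: the job done as asked, in the order asked, and still so for the second after the job is handed in, while the arm keeps its last pose, push and grip.
It also fails if it takes over 58 s, if anything falls off the work surface, if the arm or the gripper's body presses on something with over 40 N, if the wrist force passes 120 N, or if a joint passes its speed limit or range.

## Working session

There is one attempt and no reset: what is moved stays moved. The work goes in short steps, Python scripts to look and compute and a shell command to move; the robot and the scene stay as the last step left them, time stands still between calls to the robot, and variables do not carry over. Pictures are saved under pics/ and viewed, and the job is handed in when it is done.

```bash
ls; mkdir -p pics; cat > h.py <<'E'
import numpy as np, cv2
from rig import robot, viewer, spotter
from scipy.spatial.transform import Rotation as R
def att(c):
    a=np.array(c["attitude"]); return a if a.shape==(3,3) else R.from_quat(a).as_matrix()
def proj(c,p):
    q=att(c).T@(np.array(p)-np.array(c["xyz"])); u=np.array(c["camera_matrix"])@q; return u[:2]/u[2]
def unproj(c,uv,z):
    d=att(c)@np.linalg.solve(np.array(c["camera_matrix"]),[uv[0],uv[1],1.]); o=np.array(c["xyz"]); return o+d*(z-o[2])/d[2]
def save(c,n): cv2.imwrite("pics/"+n+".png",c["img"][:,:,::-1])
def spot(c,name):
    return [(round(d["score"],2),np.round(np.array(c["xyz"])+att(c)@np.array(d["at"]),4)) for d in spotter.boxes_of(name,c)]
E
python3 - <<'E'
from h import *
for n in ["scene","top"]:
    c=viewer.camera(n); save(c,n+"0"); print(n,c["xyz"],c["attitude"],c["camera_matrix"])
    for k in ["fixture","spindle","tail_post","knob_top","plunger"]:
        print(k,spot(c,k))
o=robot.get_obs(); print(o)
E
```

```text
pics
scene [0.87336445 0.56316473 0.72944151] [ 0.24879763  0.88319403 -0.38137468 -0.11234505] [[533.40306453   0.         315.94818061]
 [  0.         533.40306453 249.24861262]
 [  0.           0.           1.        ]]
fixture [(0.83, array([0.5209, 0.1266, 0.0269]))]
spindle [(0.75, array([ 0.5132, -0.2494,  0.018 ])), (0.69, array([ 0.3483, -0.1652,  0.0161])), (0.69, array([0.3057, 0.1948, 0.0147]))]
tail_post [(0.79, array([0.5386, 0.2519, 0.0814]))]
knob_top [(0.67, array([ 0.4993, -0.013 ,  0.1445]))]
plunger [(0.82, array([ 0.5023, -0.0113,  0.1455])), (0.44, array([ 0.7228, -0.1882,  0.0249]))]
top [ 0.36214695 -0.0350235   1.14010332] [ 0.71111055 -0.69704773  0.06514748 -0.06482331] [[515.44533032   0.         319.67535786]
 [  0.         515.44533032 238.70447393]
 [  0.           0.           1.        ]]
fixture [(0.55, array([0.5064, 0.0933, 0.0173]))]
spindle [(0.96, array([ 0.5077, -0.2558,  0.0159])), (0.81, array([ 0.3363, -0.1793,  0.0155])), (0.66, array([0.2902, 0.1871, 0.0139]))]
tail_post [(0.63, array([0.52  , 0.2297, 0.0817]))]
knob_top [(0.45, array([ 0.487 , -0.0189,  0.1572]))]
plunger [(0.43, array([ 0.4925, -0.0207,  0.1573]))]
{'time': 0.6, 'q': array([-1.51451202e+00,  5.27480631e-01,  1.43268507e+00,  4.63605723e-07,
        1.18142399e+00, -1.78497145e-01]), 'joint_velocities': array([ 0.00105226, -0.00032878,  0.00093397,  0.00084436, -0.00139973,
        0.00048352]), 'joint_torque': array([ 1.67238341e-04, -4.39744842e+01, -1.76890951e+01,  6.32732199e-02,
        5.07415726e-02, -2.58697673e-05]), 'position': array([ 0.14542336, -0.60782498,  0.22256508]), 'tool_rot': array([9.93117628e-01, 1.17121205e-01, 1.23345386e-07, 1.49564752e-06]), 'ft_force': array([-0.21437209, -0.77505889, -0.2510858 ]), 'moment': array([ 0.00343782, -0.02299173, -0.03215609]), 'grip_width': 0.08700335781296727}
```

View pics/scene0.png

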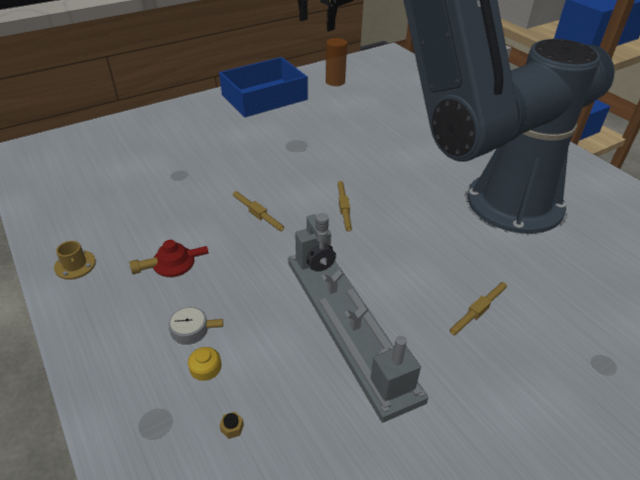

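View pics/top0.png

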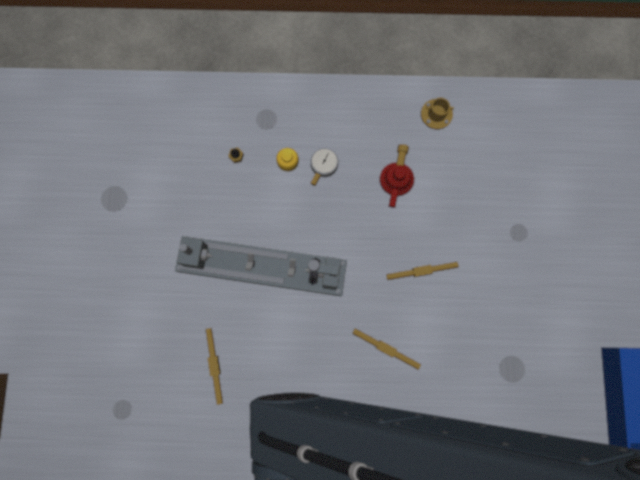

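```bash
python3 - <<'E'
from h import *
a=cv2.imread("pics/top0.png"); 
cv2.imwrite("pics/t1.png",cv2.resize(a[225:305,165:365],None,fx=4,fy=4,interpolation=cv2.INTER_CUBIC))
cv2.imwrite("pics/t2.png",cv2.resize(a[250:290,375:475],None,fx=6,fy=6,interpolation=cv2.INTER_CUBIC))
a=cv2.imread("pics/scene0.png"); 
cv2.imwrite("pics/s1.png",cv2.resize(a[205:425,280:440],None,fx=2.7,fy=2.7,interpolation=cv2.INTER_CUBIC))
E
```

```text
(no output)
```

View pics/t1.png

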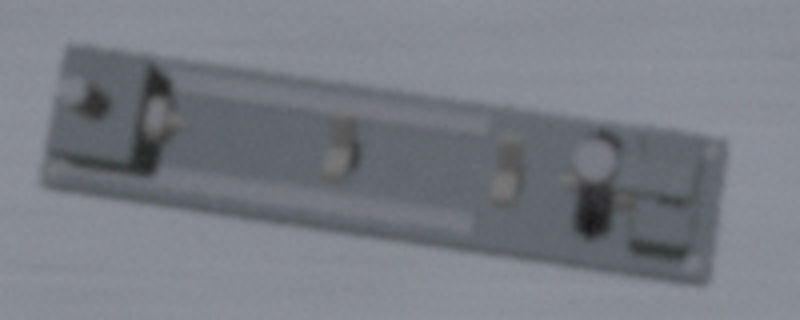

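View pics/t2.png

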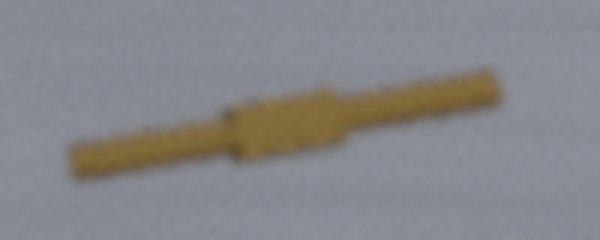

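View pics/s1.png

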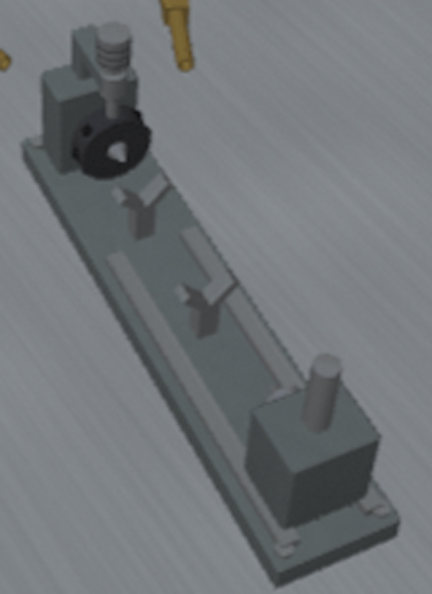

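```bash
cat > fit.py <<'E'
from h import *
T=viewer.camera("top"); S=viewer.camera("scene")
t=lambda p:np.array(p)/4+[165-.375,225-.375]
s=lambda p:np.array(p)/2.7+[280-.3,205-.3]
for n,p,z in [("TL",(72,45),.02),("TR",(725,142),.02),("BR",(708,282),.0),("BL",(45,185),.0),("knob",(597,158),.156),("post",(75,90),.133)]:
    print("T",n,unproj(T,t(p),z).round(4))
for n,p,z in [("knob",(115,33),.156),("post",(326,362),.133),("R",(398,520),.02),("F",(277,573),.02),("L",(25,148),.02)]:
    print("S",n,unproj(S,s(p),z).round(4))
t2=lambda p:np.array(p)/6+[375-.4,250-.4]
a=unproj(T,t2((72,160)),.012);b=unproj(T,t2((498,87)),.012)
print(a,b,(a+b)/2,np.linalg.norm(a-b),np.degrees(np.arctan2(*(a-b)[[1,0]])))
E
python3 fit.py
```

```text
T TL [0.5709 0.2697 0.02  ]
T TR [ 0.524  -0.0919  0.02  ]
T BR [ 0.4488 -0.0843  0.    ]
T BL [0.4952 0.2847 0.    ]
T knob [ 0.4954 -0.0235  0.156 ]
T post [0.5272 0.2359 0.133 ]
S knob [ 0.497  -0.0169  0.156 ]
S post [0.5298 0.2399 0.133 ]
S R [0.4985 0.2858 0.02  ]
S F [0.5756 0.2766 0.02  ]
S L [ 0.5296 -0.08    0.02  ]
[ 0.49120482 -0.18211685  0.012     ] [ 0.52130186 -0.33896104  0.012     ] [ 0.50625334 -0.26053895  0.012     ] 0.15970576772559367 100.86251895587219
```

```bash
cat > plan.py <<'E'
from h import *
import sys
def plan(x,y,z,yaw,step=.9,grip=-1):
    o=robot.get_obs(); p=np.array(o["position"]); M=R.from_quat(o["tool_rot"])
    c,s=np.cos(np.radians(yaw)),np.sin(np.radians(yaw))
    G=R.from_matrix(np.array([[c,s,0],[s,-c,0],[0,0,-1]]).T.T)
    g=np.array([x,y,z]); rows=[]
    for i in range(60):
        w=np.degrees((M.inv()*G).as_rotvec())/5; w=w if abs(w).max()<=1 else w/abs(w).max()
        d=M.inv().apply(g-p)/.04; d=d if abs(d).max()<=step else d*step/abs(d).max()
        w=w.round(2); d=d.round(2)
        if not(w.any() or d.any()): break
        rows.append(" ".join("%g"%v for v in [*w,*d,grip]))
        p=p+M.apply(d*.04); M=M*R.from_rotvec(np.radians(w*5))
    for i in range(0,len(rows),5): print("; ".join(rows[i:i+5]))
if __name__=="__main__": plan(*map(float,sys.argv[1:]))
E
cat /dev/null; python3 plan.py 0.506 -0.260 0.20 100.9
```

```text
0 0 -1 0.9 -0.53 0.05 -1; 0 0 -1 0.9 -0.43 0.04 -1; 0 0 -1 0.9 -0.34 0.04 -1; 0 0 -1 0.9 -0.25 0.04 -1; 0 0 -1 0.9 -0.17 0.04 -1
0 0 -1 0.9 -0.09 0.04 -1; 0 0 -1 0.9 -0.01 0.04 -1; 0 0 -1 0.9 0.07 0.04 -1; 0 0 -1 0.9 0.15 0.04 -1; 0 0 -1 0.9 0.24 0.04 -1
0 0 -1 0.9 0.32 0.05 -1; 0 0 -1 0.9 0.41 0.05 -1; 0 0 -1 0.9 0.51 0.05 -1; 0 0 -1 0.12 0.08 0 -1; 0 0 -1 -0 0 0 -1
0 0 -1 -0 0 0 -1; -0 0 -1 -0 -0 0 -1; -0 0 -0.49 -0 -0 0 -1
```

```bash
python3 -m crank '0 0 -1 0.9 -0.53 0.05 -1; 0 0 -1 0.9 -0.43 0.04 -1; 0 0 -1 0.9 -0.34 0.04 -1; 0 0 -1 0.9 -0.25 0.04 -1; 0 0 -1 0.9 -0.17 0.04 -1'
python3 -m crank '0 0 -1 0.9 -0.09 0.04 -1; 0 0 -1 0.9 -0.01 0.04 -1; 0 0 -1 0.9 0.07 0.04 -1; 0 0 -1 0.9 0.15 0.04 -1; 0 0 -1 0.9 0.24 0.04 -1'
python3 plan.py 0.506 -0.260 0.20 100.9
```

```text
time: 1.32
position: [0.2862, -0.4721, 0.2142]
tool_rot: [0.943, 0.333, -0.0, 0.002]
ft_force: [0.3, -0.1, -0.3]
grip_width: 0.0871
time: 1.95
position: [0.4199, -0.3401, 0.2065]
tool_rot: [0.845, 0.535, -0.001, 0.004]
ft_force: [0.4, 0.3, -0.0]
grip_width: 0.087
0.01 0.01 -1 0.9 0.36 0.05 -1; 0 0.01 -1 0.9 0.45 0.05 -1; 0.01 0.01 -1 0.82 0.51 0.05 -1; 0 0.01 -1 -0 0 0 -1; 0.01 0.01 -1 -0 0 0 -1
0 0.01 -1 -0 0 0 -1; 0.01 0.01 -1 -0 0 0 -1; -0 0.01 -0.23 -0 0 0 -1
```

```bash
python3 -m crank '0.02 0.02 -1 0.9 0.36 0.05 -1; 0 0.02 -1 0.9 0.45 0.05 -1; 0.02 0.02 -1 0.82 0.51 0.05 -1; 0 0.02 -1 0 0 0 -1; 0 0 -1 0 0 0 -1' 40
python3 -m crank '0 0 -1 0 0 0 -1; 0 0 -1 0 0 0 -1; 0 0 -0.23 0 0 0 -1'
python3 plan.py 0.506 -0.260 0.20 100.9
python3 - <<'E'
from h import *
c=viewer.camera("wrist"); save(c,"w1"); print(spot(c,"spindle"),c["xyz"],c["camera_matrix"])
E
```

```text
time: 2.58
position: [0.511, -0.2545, 0.2007]
tool_rot: [0.702, 0.713, 0.001, 0.001]
ft_force: [0.1, -1.0, 0.3]
grip_width: 0.0869
time: 2.95
position: [0.5116, -0.2541, 0.201]
tool_rot: [0.626, 0.78, 0.001, 0.002]
ft_force: [-0.9, 0.7, 0.2]
grip_width: 0.0874
0.04 0.02 0.31 -0.11 -0.17 0.02 -1
[(0.78, array([ 0.3382, -0.1743,  0.0175])), (0.73, array([ 0.5058, -0.2507,  0.0155]))] [ 0.49346623 -0.1757512   0.36214599] [[359.03847149   0.         319.35229684]
 [  0.         359.03847149 235.57444546]
 [  0.           0.           1.        ]]
```

View pics/w1.png

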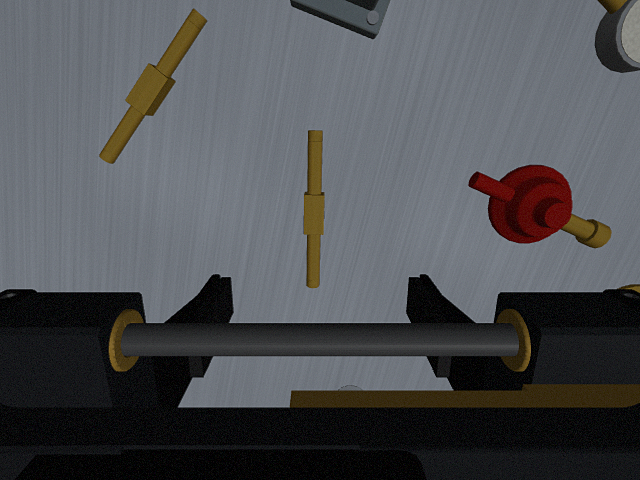

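```bash
python3 - <<'E'
from h import *
c=viewer.camera("wrist")
g=c["img"].astype(int); m=((g[:,:,0]-g[:,:,2]>60)&(g[:,:,0]>110)).astype(np.uint8); m[:,:280]=0;m[:,360:]=0; m[:115]=0;m[300:]=0
ys,xs=np.nonzero(m); print(len(xs),ys.min(),ys.max())
e1=(xs[ys<ys.min()+15].mean(),ys.min()); e2=(xs[ys>ys.max()-15].mean(),ys.max())
a=unproj(c,e1,.013);b=unproj(c,e2,.013); d=a-b
print(a,b,(a+b)/2,np.linalg.norm(d),np.degrees(np.arctan2(d[1],d[0])))
for r in range(ys.min(),ys.max(),8): q=xs[ys==r]; print(r,q.min(),q.max(),end=" | ")
E
```

```text
333 131 287
[ 0.49329546 -0.18055917  0.013     ] [ 0.52494762 -0.33668718  0.013     ] [ 0.50912154 -0.25862317  0.013     ] 0.1593041596746577 101.46037260407319
131 315 319 | Traceback (most recent call last):
  File "<stdin>", line 8, in <module>
    return umr_minimum(a, axis, None, out, keepdims, initial, where)
ValueError: zero-size array to reduction operation minimum which has no identity
```

```bash
python3 - <<'E'
from h import *
c=viewer.camera("wrist")
h=cv2.cvtColor(c["img"],cv2.COLOR_RGB2HSV); m=((h[:,:,0]>10)&(h[:,:,0]<30)&(h[:,:,1]>110)).astype(np.uint8); m[:,:285]=0;m[:,345:]=0; m[:115]=0;m[305:]=0
m=cv2.medianBlur(m,3)
ys,xs=np.nonzero(m); print(len(xs),ys.min(),ys.max())
f=lambda lo,hi: np.array([[ (xs[ys==r].min()+xs[ys==r].max())/2,r] for r in range(lo,hi)])
A=f(135,185);B=f(240,283); k=np.polyfit(np.r_[A[:,1],B[:,1]],np.r_[A[:,0],B[:,0]],1); print(k)
e1=(np.polyval(k,ys.min()-.5),ys.min()-.5); e2=(np.polyval(k,ys.max()+.5),ys.max()+.5)
a=unproj(c,e1,.012);b=unproj(c,e2,.012); d=a-b
print(a,b,(a+b)/2,np.linalg.norm(d),np.degrees(np.arctan2(d[1],d[0])))
w=[r for r in range(170,260) if np.ptp(xs[ys==r])>17]; print(w[0],w[-1]); print(unproj(c,(np.polyval(k,(w[0]+w[-1])/2),(w[0]+w[-1])/2),.018))
E
```

```text
2364 131 287
[-1.43577922e-02  3.16705816e+02]
[ 0.49115129 -0.1805827   0.012     ] [ 0.52285318 -0.33821077  0.012     ] [ 0.50700224 -0.25939674  0.012     ] 0.16078438523301444 101.37152991095323
193 233
[ 0.50654638 -0.25684622  0.018     ]
```

```bash
python3 plan.py 0.507 -0.2585 0.04 101.2
```

```text
0.04 0.02 0.24 -0.02 -0.03 0.9 -1; 0 -0 -0 -0.02 -0.03 0.9 -1; 0 -0 -0 -0.02 -0.03 0.9 -1; 0 -0 -0 -0.02 -0.03 0.9 -1; 0 -0 -0 -0 -0.02 0.42 -1
```

```bash
python3 -m crank '0.04 0.02 0.24 -0.02 -0.03 0.9 -1; 0 0 0 -0.02 -0.03 0.9 -1; 0 0 0 -0.02 -0.03 0.9 -1; 0 0 0 -0.02 -0.03 0.9 -1; 0 0 0 0 -0.02 0.42 -1'; python3 plan.py 0.507 -0.2585 0.005 101.2
```

```text
time: 3.78
position: [0.5102, -0.2615, 0.0386]
tool_rot: [0.637, 0.771, 0.0, 0.005]
ft_force: [-0.1, 0.1, 0.1]
grip_width: 0.0868
0.07 0.08 -0.06 0.09 -0.07 0.84 -1
```

```bash
python3 -m crank '0.07 0.08 -0.06 0.09 -0.07 0.4 -1;0 0 0 0 0 0.3 -1; 0 0 0 0 0 0.1 -1'; python3 plan.py 0.507 -0.2585 0.005 101.2
```

```text
time: 4.15
position: [0.5066, -0.2585, 0.0042]
tool_rot: [0.635, 0.772, 0.0, -0.001]
ft_force: [-0.1, 0.5, -0.8]
grip_width: 0.087
-0.01 -0.01 -0.01 -0 0.01 -0.02 -1
```

Close on the square.

```bash
python3 -m crank '0 0 0 0 0 0 1;0 0 0 0 0 0 1;0 0 0 0 0 0 1;0 0 0 0 0 0 1;0 0 0 0 0 0 1' 40; python3 -m crank '0 0 0 0 0 0 1;0 0 0 0 0 0 1'
```

```text
time: 4.78
position: [0.5081, -0.2594, 0.0062]
tool_rot: [0.635, 0.772, 0.0, 0.001]
ft_force: [-0.5, 0.2, 0.2]
grip_width: 0.0451
time: 5.03
position: [0.5081, -0.2595, 0.0064]
tool_rot: [0.635, 0.773, 0.0, 0.002]
ft_force: [-0.7, -0.1, 0.4]
grip_width: 0.0253
```

```bash
python3 -m crank '0 0 0 0 0 0 1;0 0 0 0 0 0 1;0 0 0 0 0 0 1'; python3 -m crank '0 0 0 0 0 -0.3 1;0 0 0 0 0 -0.9 1;0 0 0 0 0 -0.9 1;0 0 0 0 0 -0.9 1;0 0 0 0 0 -0.9 1'
python3 - <<'E'
from h import *
c=viewer.camera("wrist"); save(c,"w2")
E
```

```text
time: 5.4
position: [0.508, -0.2594, 0.0063]
tool_rot: [0.635, 0.773, 0.0, 0.001]
ft_force: [-0.5, 0.4, 0.5]
grip_width: 0.0199
time: 6.02
position: [0.5047, -0.2569, 0.1644]
tool_rot: [0.635, 0.772, 0.0, -0.004]
ft_force: [0.6, -1.0, -2.3]
grip_width: 0.0197
```

View pics/w2.png

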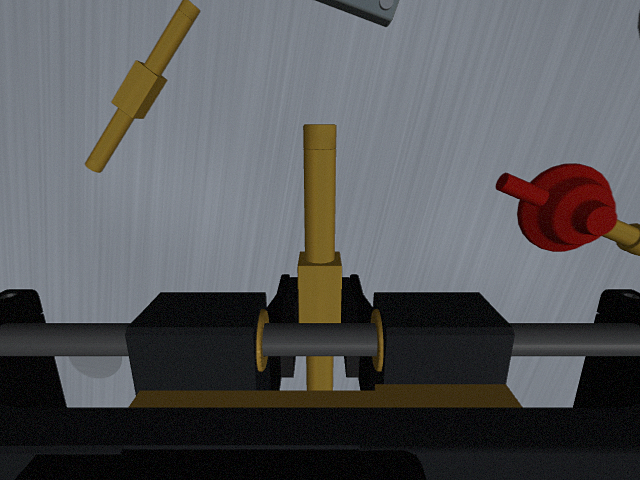

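```bash
python3 - <<'E'
from h import *
c=viewer.camera("wrist"); o=robot.get_obs(); M=R.from_quat(o["tool_rot"]); p=np.array(o["position"]); print(p)
za=p[2]+.0037
for uv,z in [((320,124.5),za),((320,124.5),za+.006),((320,253),za+.01),((320,262),za+.01)]:
    print(uv,M.inv().apply(unproj(c,uv,z)-p).round(4))
E
python3 plan.py 0.500 0.10 0.24 82.6 .9 1
```

```text
[ 0.50743671 -0.25887653  0.16744704]
(320, 124.5) [ 0.0812 -0.0003 -0.0038]
(320, 124.5) [ 0.0812 -0.0003 -0.0098]
(320, 253) [ 0.0269 -0.0002 -0.0137]
(320, 262) [ 0.0227 -0.0002 -0.0137]
0.01 0 1 0.9 0.16 -0.19 1; 0 0 1 0.9 0.08 -0.18 1; 0.01 0.01 1 0.9 -0 -0.18 1; -0 0 0.71 0.9 -0.08 -0.18 1; -0 0 0 0.9 -0.14 -0.18 1
-0 0 0 0.9 -0.14 -0.19 1; -0 0 0 0.9 -0.13 -0.18 1; -0 0 0 0.9 -0.14 -0.19 1; -0 0 0 0.9 -0.13 -0.18 1; -0 0 0 0.79 -0.12 -0.17 1
```

```bash
python3 plan.py 0.490 0.01 0.28 82.6 .9 1
```

```text
0.01 0 1 0.9 0.12 -0.38 1; 0 0 1 0.9 0.04 -0.38 1; 0.01 0.01 1 0.9 -0.04 -0.38 1; -0 0 0.71 0.9 -0.12 -0.38 1; -0 0 0 0.9 -0.18 -0.38 1
-0 0 0 0.9 -0.18 -0.38 1; -0 0 0 0.9 -0.17 -0.38 1; -0 0 0 0.36 -0.07 -0.16 1
```

```bash
python3 -m crank '0 0 1 0.9 0.12 -0.38 1; 0 0 1 0.9 0.04 -0.38 1; 0 0 1 0.9 -0.04 -0.38 1; 0 0 0.71 0.9 -0.12 -0.38 1; 0 0 0 0.9 -0.18 -0.38 1'
python3 -m crank '0 0 0 0.9 -0.18 -0.38 1; 0 0 0 0.9 -0.17 -0.38 1; 0 0 0 0.36 -0.07 -0.16 1; 0 0 0 0 0 0 1; 0 0 0 0 0 0 1'
python3 - <<'E'
from h import *
c=viewer.camera("wrist"); save(c,"w3"); print(robot.get_obs()["position"])
np.savez("w3.npz",**{k:np.array(c[k]) for k in ["img","camera_matrix","xyz","attitude"]})
print(spot(c,"knob_top"),spot(c,"tail_post"))
E
```

```text
time: 6.75
position: [0.4927, -0.0735, 0.2398]
tool_rot: [0.757, 0.654, -0.001, -0.004]
ft_force: [0.9, 1.1, -3.2]
grip_width: 0.02
time: 7.38
position: [0.4847, 0.0186, 0.2738]
tool_rot: [0.756, 0.655, -0.004, -0.007]
ft_force: [-0.8, -0.1, -2.8]
grip_width: 0.0194
[0.48468726 0.01851455 0.27373316]
[(0.72, array([ 0.5012, -0.0169,  0.1579]))] [(0.57, array([0.5185, 0.1997, 0.0605]))]
```

View pics/w3.png

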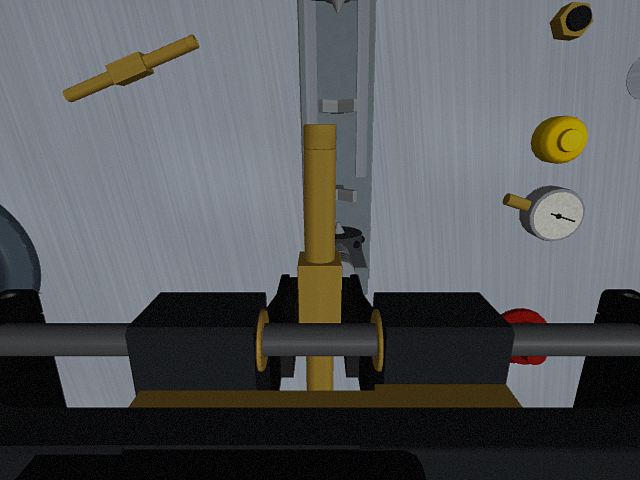

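```bash
python3 -m crank '0 0 0 -0.6 -0.9 0 1; 0 0 0 0 -0.9 0 1; 0 0 0 0 0 0 1; 0 0 0 0 0 0 1'
python3 plan.py 0.430 0.0 0.274 82.6 .9 1
python3 - <<'E'
from h import *
c=viewer.camera("wrist"); save(c,"w4"); print(robot.get_obs()["position"])
np.savez("w4.npz",**{k:np.array(c[k]) for k in ["img","camera_matrix","xyz","attitude"]})
print(spot(c,"knob_top"),spot(c,"tail_post"))
a=c["img"][:,:,::-1][0:380,300:460]; cv2.imwrite("pics/w4c.png",cv2.resize(a,None,fx=1.55*1,fy=1.55,interpolation=cv2.INTER_CUBIC))
E
```

```text
time: 8.02
position: [0.4099, 0.0014, 0.2741]
tool_rot: [0.758, 0.653, -0.004, -0.006]
ft_force: [0.7, 0.1, -1.4]
grip_width: 0.0196
-0.17 -0.02 -0.23 0.04 0.5 -0 1
[0.40965165 0.00155504 0.2740104 ]
[(0.76, array([ 0.4936, -0.0202,  0.1553]))] []
```

View pics/w4.png

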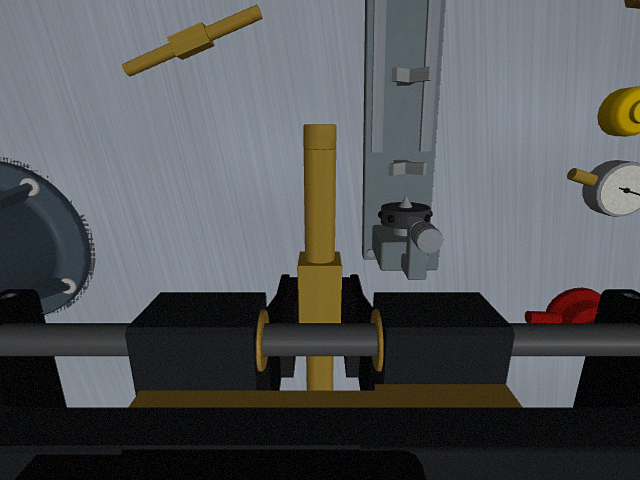

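```bash
python3 - <<'E'
import cv2
a=cv2.imread("pics/w4.png"); 
cv2.imwrite("pics/w4a.png",cv2.resize(a[0:120,340:480],None,fx=5,fy=5,interpolation=cv2.INTER_CUBIC))
cv2.imwrite("pics/w4b.png",cv2.resize(a[150:290,340:480],None,fx=4,fy=4,interpolation=cv2.INTER_CUBIC))
E
```

```text
(no output)
```

View pics/w4a.png

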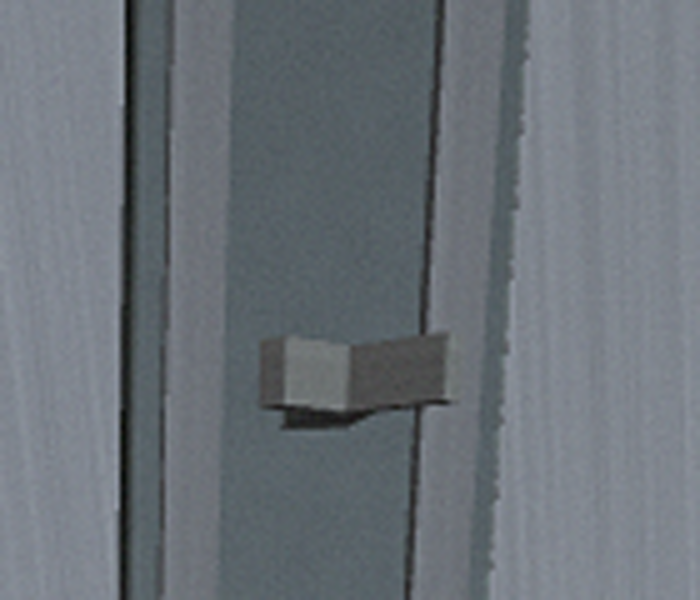

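View pics/w4b.png

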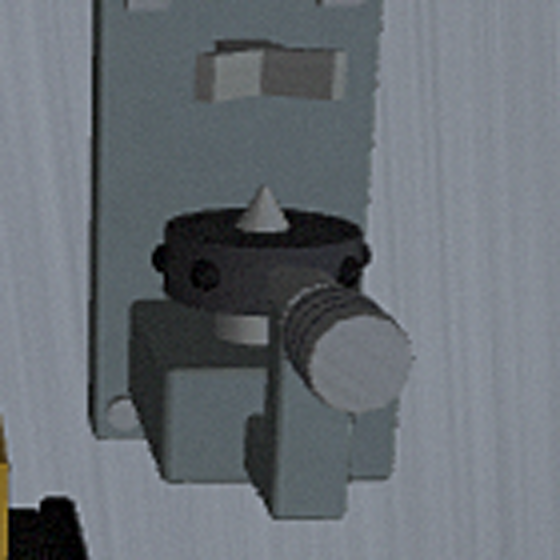

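```bash
cat > fitf.py <<'E'
from h import *
from scipy.optimize import least_squares
d=dict(np.load("w4.npz")); 
A=lambda x,y:np.array([x,y])/5+[340-.4,-.4]
B=lambda x,y:np.array([x,y])/4+[340-.375,150-.375]
pts=[(B(264,186),0,-.074,.06),(B(362,362),0,None,.156),(B(265,50),0,-.039,'v'),(B(262,98),0,-.051,'v'),(A(352,345),0,.051,'v'),(A(350,409),0,.039,'v')]
lines=[(B(98,200),-.04,.02),(A(135,50),-.04,.02),(A(127,500),-.04,.02),(B(378,100),.04,.02),(A(528,50),.04,.02),(A(493,500),.04,.02)]
def W(v,x,y,z):
    c,s=np.cos(v[2]),np.sin(v[2]); return [v[0]+x*c-y*s,v[1]+x*s+y*c,z]
def res(v):
    r=[]
    for uv,x,y,z in pts:
        yy=v[4] if y is None else y; zz=v[3] if z=='v' else z
        r+=list(proj(d,W(v,x,yy,zz))-uv)
    for uv,x,z in lines:
        w=unproj(d,uv,z); c,s=np.cos(v[2]),np.sin(v[2]); lx=(w[0]-v[0])*c+(w[1]-v[1])*s
        r.append((lx-x)/.0009)
    return np.array(r)
f=least_squares(res,[.51,.08,np.radians(-7.4),.05,-.09],loss='soft_l1')
v=f.x; print(v.round(4),np.degrees(v[2])); print(f.fun.round(1)); print("resid",res(v).round(1))
print("rest_mid",W(v,0,0,.06),"knob",W(v,0,v[4],.156),"target",W(v,0,.012,.06))
E
python3 fitf.py
```

```text
[ 0.507   0.0713 -0.124   0.0527 -0.0917] -7.106686258692809
[ 0.2  0.5  0.   0.  -0.1  0.1  0.2 -0.4  0.1 -0.4 -0.1  0.2  0.5  0.6
  0.   0.1 -0.2 -1.2]
resid [ 0.2  0.5  0.   0.  -0.1  0.1  0.2 -0.4  0.1 -0.4 -0.1  0.2  0.5  0.6
  0.   0.1 -0.2 -1.2]
rest_mid [np.float64(0.5070149027978796), np.float64(0.07132568357045657), 0.06] knob [np.float64(0.4956650234282946), np.float64(-0.01970997578817263), 0.156] target [np.float64(0.5084995101373098), np.float64(0.08323349365660214), 0.06]
```

```bash
python3 plan.py 0.5084 0.0822 0.20 82.9 .9 1
```

```text
-0.19 -0.02 -0.28 0.9 0.83 0.7 1; 0 -0 0 0.9 0.86 0.72 1; 0 -0 0 0.52 0.5 0.42 1
```

```bash
python3 -m crank '-0.19 -0.02 -0.28 0.9 0.83 0 1; 0 0 0 0.9 0.86 0.2 1; 0 0 0 0.52 0.5 0.7 1; 0 0 0 0 0 0.9 1; 0 0 0 0 0 0 1'; python3 plan.py 0.5084 0.0822 0.11 82.9 .9 1
```

```text
time: 8.8
position: [0.5181, 0.0844, 0.1994]
tool_rot: [0.749, 0.662, 0.002, 0.002]
ft_force: [-0.6, 0.2, -1.7]
grip_width: 0.0195
0.07 0 0.01 -0.03 -0.1 0.9 1; 0 0 0 -0.04 -0.09 0.9 1; 0 0 0 -0.01 -0.05 0.43 1
```

```bash
python3 -m crank '0.07 0 0.01 -0.07 -0.24 0.6 1; 0 0 0 0 0 0.9 1; 0 0 0 0 0 0.5 1; 0 0 0 0 0 0 1'; python3 plan.py 0.5084 0.0822 0.08 82.9 .9 1
```

```text
time: 9.3
position: [0.5152, 0.082, 0.1226]
tool_rot: [0.75, 0.662, 0.004, 0.004]
ft_force: [-0.4, -0.8, -2.4]
grip_width: 0.0198
0.14 -0.01 -0.01 -0.02 -0.16 0.9 1; -0 0 0 0 -0.02 0.16 1
```

```bash
python3 -m crank '0.14 0 0 -0.02 -0.17 0.3 1; 0 0 0 0 0 0.2 1; 0 0 0 0 0 0 1'; python3 plan.py 0.5084 0.0822 0.075 82.9 .9 1
python3 - <<'E'
from h import *
c=viewer.camera("wrist"); save(c,"w5")
c=viewer.camera("scene"); save(c,"s5"); cv2.imwrite("pics/s5c.png",cv2.resize(c["img"][150:440,240:460,::-1],None,fx=2,fy=2,interpolation=cv2.INTER_CUBIC))
E
```

```text
time: 9.68
position: [0.511, 0.0817, 0.1044]
tool_rot: [0.75, 0.662, 0.002, 0.002]
ft_force: [0.5, 0.3, -2.7]
grip_width: 0.0201
0.07 -0.01 -0.01 0 -0.07 0.73 1
```

View pics/w5.png

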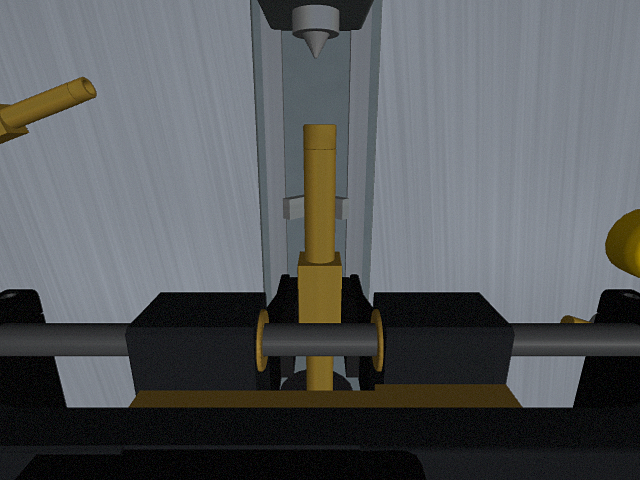

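View pics/s5c.png

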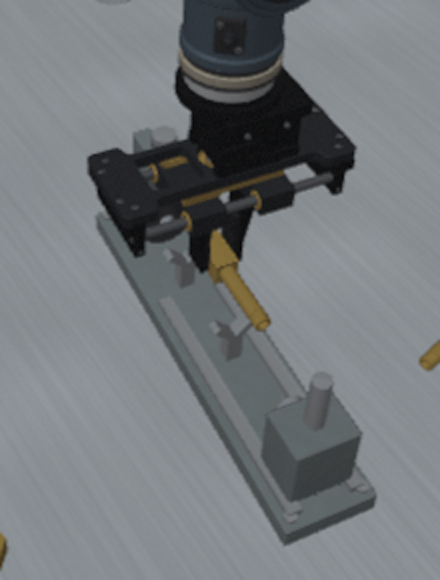

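```bash
python3 -m crank '0.07 0 0 0.01 -0.08 0.4 1; 0 0 0 0 0 0.35 1; 0 0 0 0 0 0 1'; python3 plan.py 0.5084 0.0822 0.062 82.9 .9 1
python3 - <<'E'
from h import *
c=viewer.camera("wrist"); save(c,"w6")
E
```

```text
time: 10.15
position: [0.5082, 0.0827, 0.0729]
tool_rot: [0.75, 0.662, 0.001, -0.0]
ft_force: [-0.6, 0.2, -2.4]
grip_width: 0.0198
0 -0.02 -0.01 -0.01 0.01 0.27 1
```

View pics/w6.png

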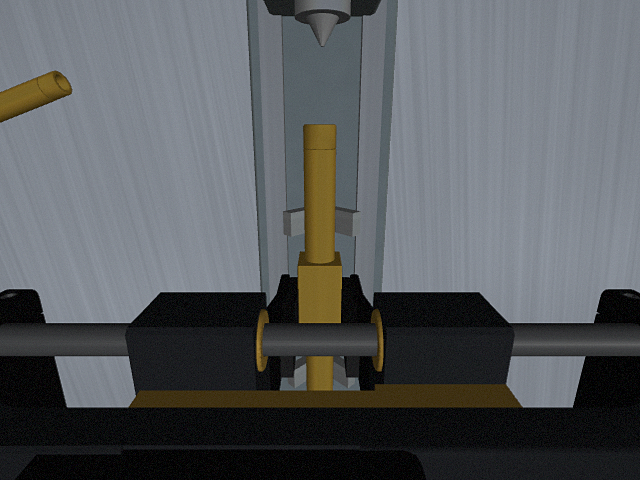

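```bash
python3 -m crank '0 0 0 0 0.03 0.25 1; 0 0 0 0 0 0.1 1'; python3 -m crank '0 0 0 0 0 0.05 1; 0 0 0 0 0 0.03 1'
```

```text
time: 10.45
position: [0.5104, 0.0825, 0.0588]
tool_rot: [0.75, 0.662, 0.001, 0.0]
ft_force: [-0.8, 0.1, -2.3]
grip_width: 0.0195
time: 10.7
position: [0.5099, 0.0826, 0.0564]
tool_rot: [0.75, 0.662, 0.001, 0.0]
ft_force: [-3.9, 0.5, 12.8]
grip_width: 0.0197
```

```bash
python3 -m crank '0 0 0 0 -0.04 0 1; 0 0 0 0 0 0 1'; python3 -m crank '0 0 0 0 0 0.02 1'
```

```text
time: 10.95
position: [0.5086, 0.0828, 0.0569]
tool_rot: [0.75, 0.662, 0.001, 0.001]
ft_force: [0.9, -0.4, -2.1]
grip_width: 0.0195
time: 11.08
position: [0.5089, 0.0828, 0.0561]
tool_rot: [0.75, 0.662, 0.002, 0.001]
ft_force: [1.0, -0.6, 0.1]
grip_width: 0.0195
```

```bash
python3 -m crank '0 0 0 0 0 0 0.2; 0 0 0 0 0 0 0.2; 0 0 0 0 0 0 0'; python3 -m crank '0 0 0 0 0 0 0; 0 0 0 0 0 -0.5 0; 0 0 0 0 0 -0.9 0; 0 0 0 0 0 -0.9 0; 0 0 0 0 0 -0.9 0'
python3 - <<'E'
from h import *
c=viewer.camera("wrist"); save(c,"w7");d=c; np.savez("w7.npz",**{k:np.array(c[k]) for k in ["img","camera_matrix","xyz","attitude"]})
c=viewer.camera("scene"); save(c,"s7"); cv2.imwrite("pics/s7c.png",cv2.resize(c["img"][150:440,240:460,::-1],None,fx=2,fy=2,interpolation=cv2.INTER_CUBIC))
E
```

```text
time: 11.45
position: [0.5096, 0.0827, 0.0563]
tool_rot: [0.75, 0.662, 0.002, 0.001]
ft_force: [-0.7, -0.1, 0.5]
grip_width: 0.0378
time: 12.08
position: [0.5067, 0.0826, 0.1848]
tool_rot: [0.75, 0.662, -0.001, -0.002]
ft_force: [0.1, 0.9, 0.1]
grip_width: 0.0437
```

View pics/w7.png

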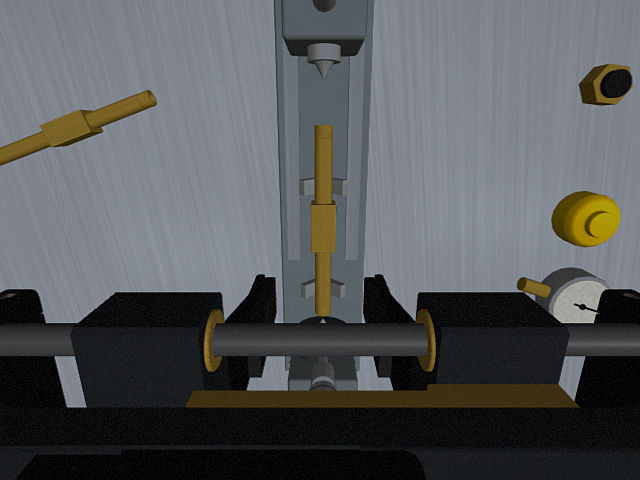

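View pics/s7c.png

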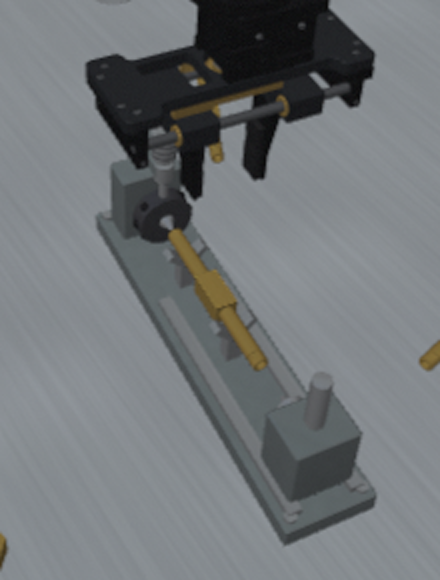

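```bash
python3 - <<'E'
from h import *
d=dict(np.load("w7.npz")); v=[.507,.0713,np.radians(-7.1)]
def loc(w): c,s=np.cos(v[2]),np.sin(v[2]); x,y=w[0]-v[0],w[1]-v[1]; return np.round([x*c+y*s,-x*s+y*c],4)
def W(x,y): c,s=np.cos(v[2]),np.sin(v[2]); return v[0]+x*c-y*s,v[1]+x*s+y*c
t=loc(unproj(d,(323,77),.06)); print("tip",t,"post world",W(0,t[1]+.044))
print(loc(unproj(d,(323,124.5),.063)),loc(unproj(d,(323,317),.063)),loc(unproj(d,(323,228),.07)))
E
```

```text
tip [1.00e-04 1.26e-01] post world (np.float64(0.5280122510458838), np.float64(0.23999642944053307))
[0.0002 0.0927] [ 0.0007 -0.0701] [0.0004 0.0137]
```

```bash
python3 plan.py 0.528 0.240 0.185 82.9 .9 -0.2
```

```text
0.06 -0.02 -0.01 0.9 -0.01 0.02 -0.2; 0 0 0 0.9 -0.01 0.01 -0.2; 0 0 0 0.9 -0.01 0.01 -0.2; 0 0 0 0.9 -0 0.02 -0.2; 0 0 0 0.36 -0.01 0.01 -0.2
```

```bash
python3 -m crank '0.06 -0.02 0 0.9 0 0.02 -0.2; 0 0 0 0.9 0 0 -0.2; 0 0 0 0.9 0 0 -0.2; 0 0 0 0.9 0 0 -0.2; 0 0 0 0.36 0 0 -0.2';python3 -m crank '0 0 0 0 0 0 -0.2'; python3 plan.py 0.528 0.240 0.103 82.9 .9 -0.2
```

```text
time: 12.8
position: [0.5286, 0.242, 0.1838]
tool_rot: [0.751, 0.66, -0.002, -0.001]
ft_force: [0.5, 1.1, 0.1]
grip_width: 0.0521
time: 12.92
position: [0.5281, 0.2422, 0.183]
tool_rot: [0.751, 0.661, -0.003, -0.001]
ft_force: [0.2, -0.0, 0.0]
grip_width: 0.0523
-0.05 0.04 -0.03 -0.02 0.01 0.9 -0.2; -0 -0 -0 -0.03 -0 0.9 -0.2; -0 -0 -0 -0 -0 0.2 -0.2
```

```bash
python3 -m crank '-0.05 0.04 0 -0.05 0 0.9 -0.2; 0 0 0 0 0 0.8 -0.2; 0 0 0 0 0 0.2 -0.2; 0 0 0 0 0 0 -0.2'; python3 plan.py 0.528 0.240 0.103 82.9 .9 -0.2
python3 - <<'E'
from h import *
c=viewer.camera("scene"); save(c,"s8"); cv2.imwrite("pics/s8c.png",cv2.resize(c["img"][150:440,240:460,::-1],None,fx=2,fy=2,interpolation=cv2.INTER_CUBIC))
E
```

```text
time: 13.42
position: [0.5279, 0.2355, 0.1057]
tool_rot: [0.752, 0.66, -0.001, 0.001]
ft_force: [-0.5, 0.3, 0.2]
grip_width: 0.0521
-0 0.02 -0.07 0.11 -0.01 0.07 -0.2
```

View pics/s8c.png

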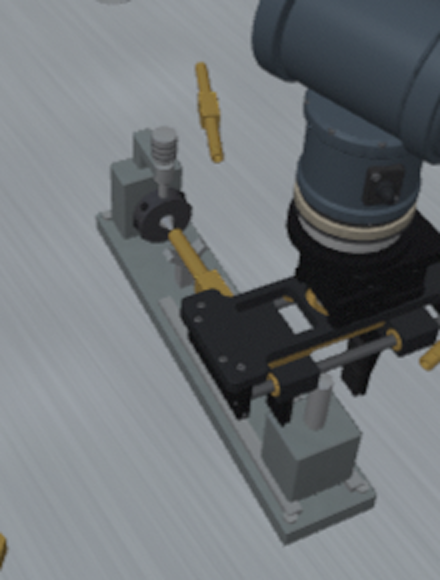

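```bash
python3 -m crank '0 0 0 0.13 0 0.03 0.2; 0 0 0 0 0 0 1;0 0 0 0 0 0 1; 0 0 0 0 0 0 1; 0 0 0 0 0 0 1' 50; python3 -m crank '0 0 0 0 0 0 1; 0 0 0 0 0 0 1;0 0 0 0 0 0 1'
```

```text
time: 14.1
position: [0.5294, 0.2417, 0.108]
tool_rot: [0.752, 0.66, 0.001, 0.001]
ft_force: [-2.7, 0.3, 0.5]
grip_width: 0.0149
time: 14.48
position: [0.5294, 0.2417, 0.108]
tool_rot: [0.751, 0.66, 0.001, 0.001]
ft_force: [-1.2, 0.8, 0.1]
grip_width: 0.0148
```

```bash
python3 - <<'E'
from h import *
c=viewer.camera("wrist"); save(c,"w9")
c=viewer.camera("scene"); cv2.imwrite("pics/s9c.png",cv2.resize(c["img"][250:430,320:460,::-1],None,fx=3.3,fy=3.3,interpolation=cv2.INTER_CUBIC))
E
```

```text
(no output)
```

View pics/w9.png

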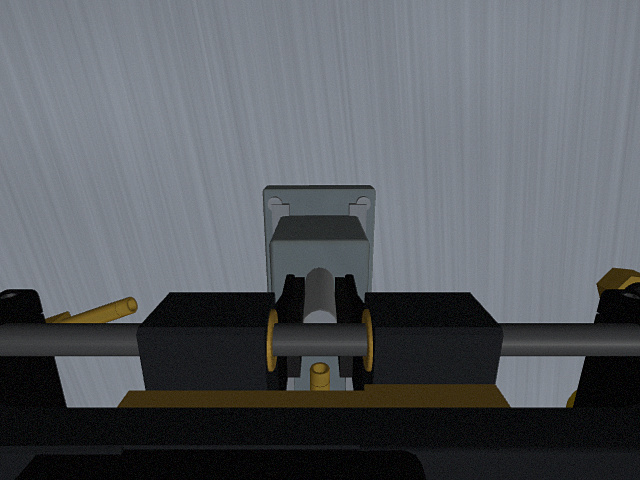

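View pics/s9c.png

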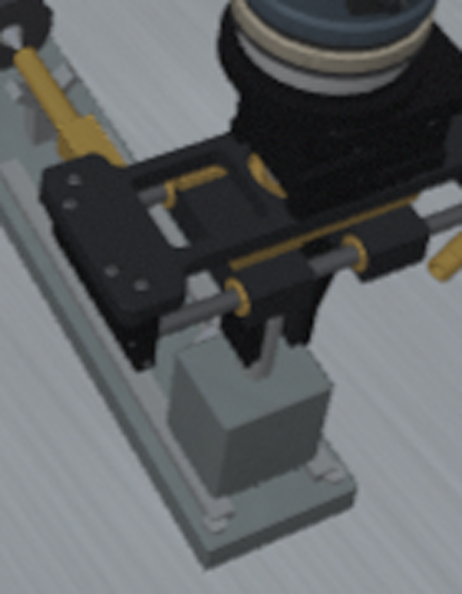

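```bash
python3 - <<'E'
from h import *
c=viewer.camera("wrist"); o=robot.get_obs(); M=R.from_quat(o["tool_rot"]); p=np.array(o["position"])
for r in [268]: print(M.inv().apply(unproj(c,(320,r),.083)-p).round(4))
for r in [217,240]: print(M.inv().apply(unproj(c,(320,r),.083)-p).round(4))
E
```

```text
[ 0.0045 -0.      0.025 ]
[ 0.0338 -0.0001  0.025 ]
[ 0.0209 -0.0001  0.025 ]
```

```bash
python3 -m crank '0 0 0 -0.2 0 0 1; 0 0 0 -0.3 0 0 1; 0 0 0 -0.3 0 0 1; 0 0 0 -0.2 0 0 1'
```

```text
time: 15.12
position: [0.5252, 0.2079, 0.108]
tool_rot: [0.752, 0.659, 0.007, -0.002]
ft_force: [-0.5, 6.3, -0.8]
grip_width: 0.015
```

```bash
python3 -m crank '0 0 0 -0.2 0 0 1; 0 0 0 -0.15 0 0 1'; python3 -m crank '0 0 0 -0.15 0 0 1; 0 0 0 -0.12 0 0 1'
```

```text
time: 15.38
position: [0.5238, 0.1967, 0.108]
tool_rot: [0.753, 0.658, 0.01, -0.004]
ft_force: [-1.6, 6.6, -0.5]
grip_width: 0.0146
time: 15.62
position: [0.5228, 0.1893, 0.1081]
tool_rot: [0.754, 0.657, 0.013, -0.006]
ft_force: [0.5, 11.1, -0.5]
grip_width: 0.0144
```

```bash
python3 -m crank '0 0 0 -0.15 0 0 1; 0 0 0 -0.15 0 0 1'; python3 -m crank '0 0 0 -0.15 0 0 1; 0 0 0 -0.15 0 0 1'
```

```text
time: 15.88
position: [0.5228, 0.1879, 0.1082]
tool_rot: [0.757, 0.653, 0.022, -0.012]
ft_force: [1.4, 22.2, -4.3]
grip_width: 0.0148
time: 16.12
position: [0.5227, 0.1876, 0.1082]
tool_rot: [0.759, 0.65, 0.031, -0.017]
ft_force: [0.3, 22.7, -2.8]
grip_width: 0.0147
```

```bash
python3 - <<'E'
from h import *
c=viewer.camera("wrist"); save(c,"w10")
c=viewer.camera("scene"); cv2.imwrite("pics/s10c.png",cv2.resize(c["img"][180:430,260:460,::-1],None,fx=2.4,fy=2.4,interpolation=cv2.INTER_CUBIC))
E
```

```text
(no output)
```

View pics/s10c.png

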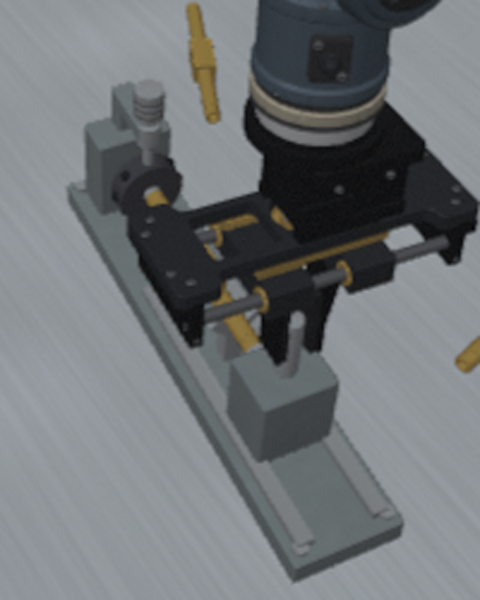

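View pics/w10.png

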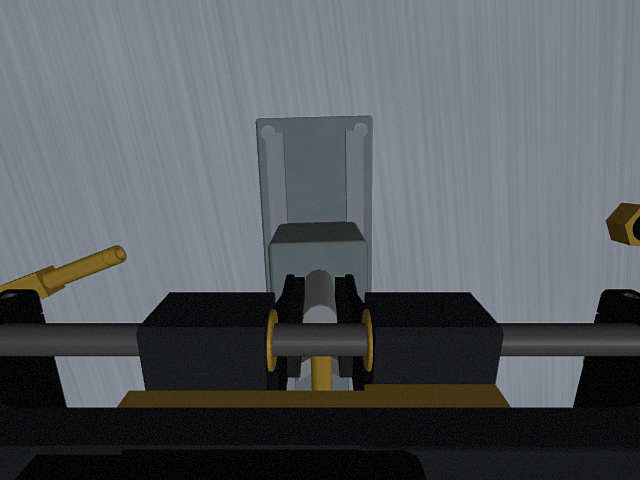

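```bash
python3 -m crank '0 0 0 0 0 0 -0.1; 0 0 0 0 0 0 -0.1; 0 0 0 0 0 0 -0.1;0 0 0 0 0 0 -0.1'; python3 plan.py 0.5225 0.188 0.22 82.9 .9 -0.1
```

```text
time: 16.73
position: [0.5243, 0.1873, 0.1083]
tool_rot: [0.758, 0.651, 0.032, -0.016]
ft_force: [-0.1, 0.3, -0.3]
grip_width: 0.044
0.21 -0.78 -0.32 0.07 0 -0.9 -0.1; 0 -0 -0 0 -0.02 -0.9 -0.1; 0 -0 -0 0 -0.01 -0.9 -0.1; 0 -0 -0 0 -0 -0.09 -0.1
```

```bash
python3 -m crank '0 0 0 0.07 0 -0.6 -0.1; 0.21 -0.78 -0.32 0.05 0 -0.9 -0.1; 0 0 0 0 0 -0.9 -0.1; 0 0 0 0 0 -0.5 -0.1';  python3 plan.py 0.520 0.155 0.23 82.9 .9 -0.1
```

```text
time: 17.23
position: [0.5225, 0.1856, 0.2256]
tool_rot: [0.75, 0.661, -0.004, -0.001]
ft_force: [-0.1, 0.0, -1.1]
grip_width: 0.0478
-0.07 0.05 -0.03 -0.77 0.03 -0.11 -0.1
```

```bash
python3 -m crank '-0.07 0.05 -0.03 -0.9 0.03 -0.05 -0.1; 0 0 0 -0.9 0 0 -0.1; 0 0 0 -0.9 0 0 -0.1; 0 0 0 0 0 0 -0.1';  python3 plan.py 0.4957 -0.0197 0.23 82.9 .9 -0.1
python3 - <<'E'
from h import *
c=viewer.camera("wrist"); save(c,"w11");np.savez("w11.npz",**{k:np.array(c[k]) for k in ["img","camera_matrix","xyz","attitude"]})
c=viewer.camera("scene"); cv2.imwrite("pics/s11c.png",cv2.resize(c["img"][180:430,260:460,::-1],None,fx=2.4,fy=2.4,interpolation=cv2.INTER_CUBIC))
E
```

```text
time: 17.73
position: [0.5121, 0.0745, 0.2308]
tool_rot: [0.75, 0.662, 0.003, 0.003]
ft_force: [0.1, 0.2, -0.3]
grip_width: 0.0479
0.1 -0 -0 -0.9 -0.04 0.01 -0.1; -0 -0 -0 -0.9 -0.05 0.01 -0.1; -0 -0 -0 -0.59 -0.03 -0 -0.1
```

View pics/s11c.png

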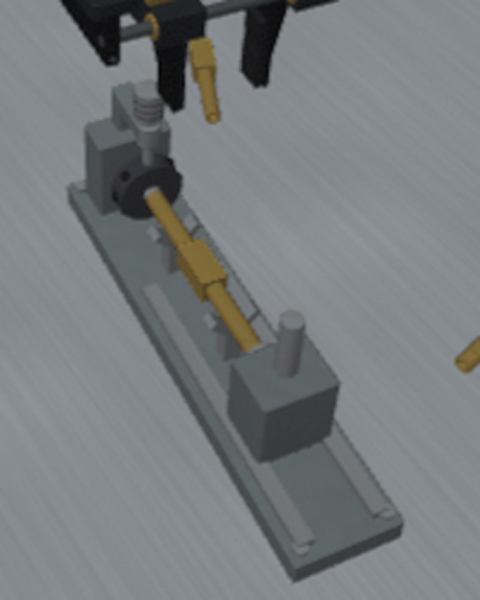

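View pics/w11.png

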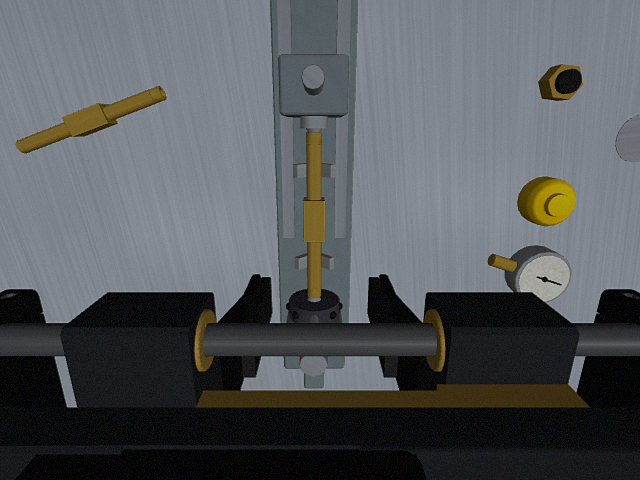

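```bash
python3 - <<'E'
from h import *
d=dict(np.load("w11.npz")); v=[.507,.0713,np.radians(-7.1)]
def loc(w): c,s=np.cos(v[2]),np.sin(v[2]); x,y=w[0]-v[0],w[1]-v[1]; return np.round([x*c+y*s,-x*s+y*c],4)
a=d["img"][:,:,::-1]; cv2.imwrite("pics/w11c.png",cv2.resize(a[40:330,260:370],None,fx=2,fy=2,interpolation=cv2.INTER_CUBIC))
print("post",loc(unproj(d,(313,76),.133)),"sq",loc(unproj(d,(314,199),.07)),loc(unproj(d,(314,240),.07)),"knob",loc(unproj(d,(314,366),.156)))
E
```

```text
post [0.0008 0.1158] sq [0.0007 0.0206] [ 0.0006 -0.0185] knob [ 0.0009 -0.0933]
```

View pics/w11c.png

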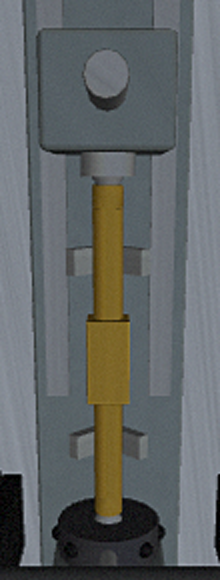

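```bash
python3 -m crank '0.1 0 0 -0.9 -0.06 0 -0.1; 0 0 0 -0.9 -0.06 0 -0.1; 0 0 0 -0.59 -0.03 0 -0.1; 0 0 0 0 0 0 -0.1';  python3 plan.py 0.496 -0.020 0.165 82.9 .9 -0.1
```

```text
time: 18.32
position: [0.496, -0.0159, 0.2304]
tool_rot: [0.747, 0.665, 0.001, -0.0]
ft_force: [0.2, 0.1, -0.8]
grip_width: 0.0477
0.01 -0.03 0.09 -0.06 0.01 0.9 -0.1; 0 -0 0 -0.04 0 0.74 -0.1
```

```bash
python3 -m crank '0 0 0.09 -0.1 0.01 0.9 -0.1; 0 0 0 0 0 0.6 -0.1; 0 0 0 0 0 0 -0.1';  python3 plan.py 0.496 -0.020 0.130 82.9 .9 -0.1
python3 - <<'E'
from h import *
c=viewer.camera("wrist"); save(c,"w12")
c=viewer.camera("scene"); cv2.imwrite("pics/s12c.png",cv2.resize(c["img"][130:330,240:440,::-1],None,fx=3,fy=3,interpolation=cv2.INTER_CUBIC))
E
```

```text
time: 18.7
position: [0.498, -0.016, 0.1698]
tool_rot: [0.748, 0.663, 0.003, 0.0]
ft_force: [0.5, 0.6, -0.7]
grip_width: 0.0477
0.05 -0.05 0.04 -0.1 -0.04 0.9 -0.1; 0 0 -0 -0.01 -0 0.09 -0.1
```

View pics/s12c.png

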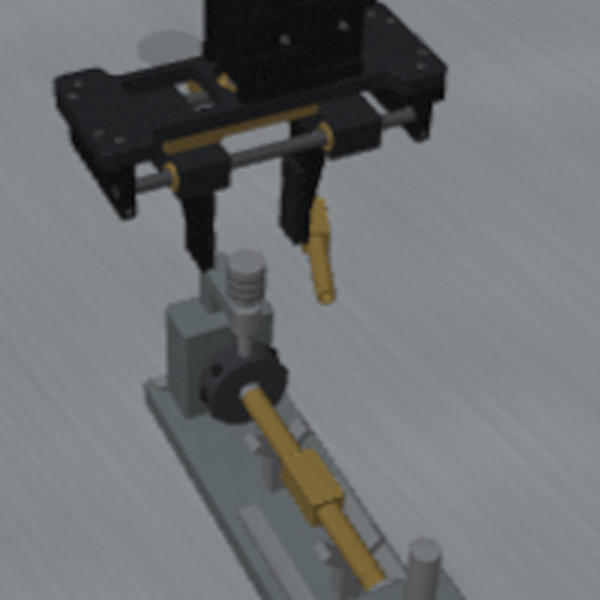

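View pics/w12.png

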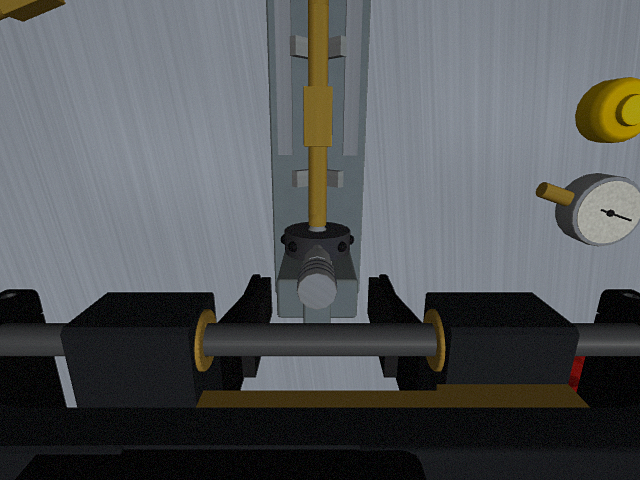

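```bash
python3 - <<'E'
from h import *
c=viewer.camera("wrist"); o=robot.get_obs(); M=R.from_quat(o["tool_rot"]); p=np.array(o["position"])
w=unproj(c,(318,291),.156); print(p,w,M.inv().apply(w-p))
E
```

```text
[ 0.49969348 -0.01696654  0.17190663] [ 0.49777345 -0.02135889  0.156     ] [-0.004642   -0.00153233  0.01587778]
```

```bash
python3 -m crank '0.05 -0.05 0 -0.12 -0.06 0.5 -0.1; 0 0 0 0 0 0.4 -0.1; 0 0 0 0 0 0 -0.1';  python3 plan.py 0.4975 -0.021 0.130 82.9 .9 -0.1
```

```text
time: 19.23
position: [0.5004, -0.0211, 0.139]
tool_rot: [0.748, 0.664, 0.004, 0.006]
ft_force: [0.5, 0.8, -0.6]
grip_width: 0.0478
0.16 0.03 0.05 -0.01 -0.08 0.22 -0.1
```

```bash
python3 -m crank '0.16 0 0.05 0 -0.08 0.22 -0.1; 0 0 0 0 0 0.02 0.3';  python3 plan.py 0.4975 -0.021 0.130 82.9 .9 -0.1
```

```text
time: 19.48
position: [0.4986, -0.0208, 0.1307]
tool_rot: [0.749, 0.662, 0.0, 0.002]
ft_force: [0.2, 0.5, -0.3]
grip_width: 0.0435
0.04 0.03 0.01 -0.01 -0.03 0.02 -0.1
```

```bash
python3 -m crank '0 0 0 0 -0.02 0.02 1; 0 0 0 0 0 0 1; 0 0 0 0 0 0 1; 0 0 0 0 0 0 1; 0 0 0 0 0 0 1' 60; python3 -m crank '0 0 0 0 0 0 1; 0 0 0 0 0 0 1'
```

```text
time: 20.1
position: [0.496, -0.0204, 0.1303]
tool_rot: [0.749, 0.662, -0.001, 0.001]
ft_force: [-1.7, -0.2, 0.6]
grip_width: 0.0205
time: 20.35
position: [0.496, -0.0204, 0.1303]
tool_rot: [0.749, 0.662, -0.001, 0.001]
ft_force: [-1.3, -0.5, 0.3]
grip_width: 0.0206
```

```bash
python3 -m crank '0 0 0 0 0 -0.15 1; 0 0 0 0 0 -0.12 1'; python3 -m crank '0 0 0 0 0 -0.1 1; 0 0 0 0 0 0 1'
```

```text
time: 20.6
position: [0.496, -0.0204, 0.1398]
tool_rot: [0.749, 0.662, -0.001, 0.0]
ft_force: [0.9, 0.1, -10.2]
grip_width: 0.0211
time: 20.85
position: [0.496, -0.0204, 0.1433]
tool_rot: [0.749, 0.662, -0.001, 0.0]
ft_force: [1.3, 0.3, -12.0]
grip_width: 0.0205
```

```bash
python3 -m crank '0 0 0 0 0 -0.08 1'; python3 -m crank '0 0 0 0 0 -0.1 1'; python3 -m crank '0 0 0 0 0 -0.1 1'
```

```text
time: 20.98
position: [0.4959, -0.0203, 0.1456]
tool_rot: [0.749, 0.662, -0.001, 0.0]
ft_force: [7.0, -2.8, -41.6]
grip_width: 0.0207
time: 21.1
position: [0.4957, -0.0203, 0.1457]
tool_rot: [0.749, 0.662, -0.002, -0.0]
ft_force: [13.4, -2.8, -62.0]
grip_width: 0.0209
time: 21.22
position: [0.4958, -0.0203, 0.1457]
tool_rot: [0.75, 0.662, -0.002, -0.001]
ft_force: [9.7, -0.1, -45.1]
grip_width: 0.0206
```

```bash
python3 -m crank '0 0 0 0 0 -0.05 1'; python3 -m crank '0 0 0 0 0 -0.05 1'
python3 - <<'E'
from h import *
for i in range(2):
    c=viewer.camera("wrist")
    o=robot.get_obs(); print(o["position"],o["ft_force"],o["grip_width"])
save(c,"w13")
c=viewer.camera("scene"); cv2.imwrite("pics/s13c.png",cv2.resize(c["img"][130:380,240:440,::-1],None,fx=2.4,fy=2.4,interpolation=cv2.INTER_CUBIC))
E
```

```text
time: 21.35
position: [0.4959, -0.0203, 0.1454]
tool_rot: [0.75, 0.662, -0.002, -0.002]
ft_force: [3.0, -0.5, -17.1]
grip_width: 0.0209
time: 21.48
position: [0.4959, -0.0203, 0.1455]
tool_rot: [0.75, 0.662, -0.002, -0.002]
ft_force: [5.0, -2.4, -28.9]
grip_width: 0.0209
[ 0.49583883 -0.02031759  0.14551134] [  5.35104843  -2.09151693 -30.52434893] 0.020840857012366362
[ 0.49586492 -0.02033342  0.14552022] [  6.20501429  -0.58474621 -31.44800453] 0.020694003620010316
```

View pics/s13c.png

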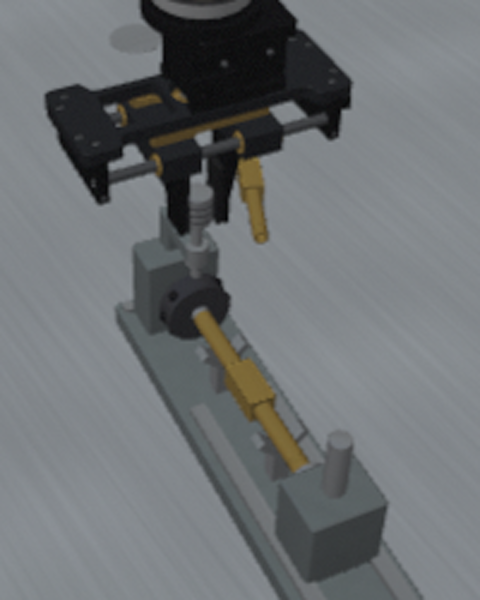

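View pics/w13.png

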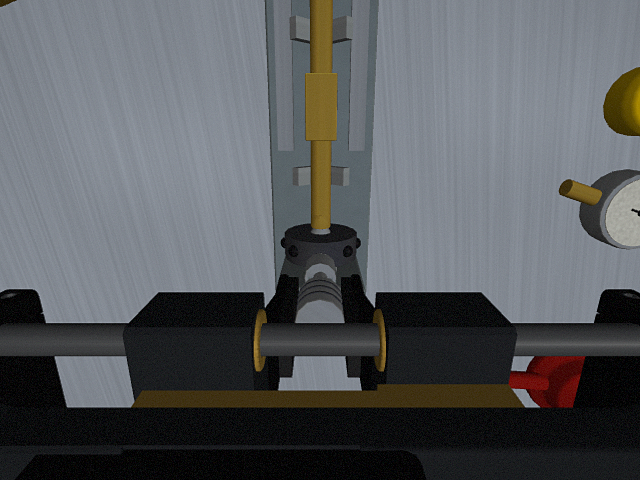

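```bash
python3 -c "
from rig import robot
print(robot.hand_in()); o=robot.get_obs(); print(o['position'],o['ft_force'],o['grip_width'])"
```

```text
the job is handed in; nothing more can be done
None
the job is handed in; nothing more can be done
```

I laid the right-most spindle in the vee rests and slid the tailstock up until it stalled. I then let go, pulled the plunger up against its stop and handed in while still holding it, at about 22 s of the 58 s. No verdict came back.

**Spindle:** In the last wrist view measured, its middle was within about 1 mm of rest_mid. Both ends looked caught on the centres, and still did in the final pictures.

**Tailstock:** It moved about 54 mm and stalled at 22 N with the grip not slipping. The post stood at 116 mm from rest_mid, against about 117 mm expected. I estimated its start at about 5 mm, which puts it at about 0.058 or 0.059.

**Plunger:** The TCP rose 15.2 mm, and the force jumped from 12 N to over 40 N at the stop, peaking at 62 N at the wrist. I then eased to a steady hold of about 31 N with a 60 N grip. The last pictures show the knob up with the pin showing below it. I have no reading of the pin itself, so "fully up" rests on the travel and the force jump.

**Readings that disagreed:**
- The grip width read 1.2 to 1.4 mm under the nominal diameter on both the post and the knob, which I put down to the pads giving.
- The top and scene cameras disagreed by 4 to 10 mm on the fixture, so I used a fit to the wrist picture instead.
- The spindle touched one vee wall at 13 N while going in, and I recentred it before letting go.

I did not touch anything else on the bench. A read of the state after hand-in was refused, so the last numbers are from just before it.

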